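Lock a brooch holder in the setting block

ROBOT

A 6-joint arm with a two-finger parallel gripper is mounted at the origin on the work surface. World frame = base frame: x ahead of the robot, y to its left, z up, the work surface at z = 0. Lengths are in m, angles in rad, forces in N, time in s.
With the tool pointing down it reaches from about 0.25 to 0.8 m from the base axis. Payload 8.5 kg.
Tool frame: the origin (TCP) lies midway between the tips of the shut fingers; the grasp point (between the pads) lies 19 mm behind it; z points along the fingers, y is the direction in which the jaws open and shut (so a half turn about z gives the same grasp; the last joint's range is limited). The gripper opens to 85 mm and grips with 20 to 120 N. Pads are 22 mm wide; open, the fingers measure 114 mm over their backs; the gripper's body (76 mm by 85 mm) begins 54 mm behind the grasp point. The pads swing forward as they close: fully open they stand 13 mm farther back than shut.
Start: joints at [-1.27, 0.238, -0.013, 1.319, 0, 1.571], TCP at [0.156, -0.501, 0.206] pointing down, gripper open.
Joint ranges: [-2.66, 2.66], [-1.03, 1.9], [-1.14, 1.46], [-1.82, 2.27], [-1.45, 1.34], [-3.14, 3.14]. Speed limits (rad/s): [2.22, 2.22, 2.79, 3.14, 3.14, 3.14].

INTERFACE

Orientations are given as a unit quaternion [w, x, y, z].
In Python, from rig import status, viewer, r, nets gives the robot as it stands. The module is installed in compiled form; this text tells all that it offers.
- The arm moves only by the tool move_arm, never from a script. Its arguments are lists of equal length, an entry for each row: "dp": the shift along the tool's x, y, z in cm, a list of three; "yaw": the turn about the tool's z in degrees; "jaw": the gripper command: -1 is fully open, 1 is shut, values between are in proportion. In form: {"dp": [[tx, ty, tz], ...], "yaw": [yaw, ...], "jaw": [jaw, ...]}. A call has 1 to 10 rows; each row shifts and turns the pose as measured when the row begins, along the tool's axes as they then stand; what a row does not reach is not made up. A row lasts 1/10 s, in which the tool goes at most 50 mm and 8.59 degrees, less where a joint would pass 70% of its speed; a pose out of reach is approached as far as the arm can. A call with a gripper value outside its range is refused whole. The fingers move at their own pace and stop on an object; the grip force is fixed at half the most. Time passes only in rows, so rows that do not move let the fingers close. It gives the time, the measured TCP pose, the force and the opening at its end, in the units of the state.
- status.read_state(): the state, without advancing time (a new reading comes with each control period).
- viewer.get_image(name): name is "scene" or "top"; returns (picture, depth): 384x512x3 uint8, blue, green, red; 384x512 float32, m along the optical axis (not along the pixel's ray), 0 where there is no reading.
- viewer.camera_params(name): a dict with "fx", "fy", "cx", "cy" (pixels), "k1" (the pictures are not rectified: a ray, as slopes to the right and down, at radius r is drawn at 1 + k1 r^2 times it, then the intrinsics apply), "eye" and "attitude" of the camera in the world. Camera axes: x right, y down, z forward; pixel columns grow to the right and rows downward; lengths in m; the calibration is good to about 2 mm. A picture is of the moment at which its call begins. camera_params takes no time and is no camera call.
- r.close_job(): hands the job in, once; it reports no verdict.
Trained networks look in the newest picture that a camera, given by its name, has taken for a name from the list of things; names that differ only in an ending like _2 or _b are one class to them, and where a whole thing is asked for, a point or a joint stands for the part that bears it (a point fixed in the world has none). Each returns a list of dicts, best first, with "confidence" (0 to 1); they miss things now and then, are a little off and sometimes report something else, mostly with a low value. They report only what shows in the picture. A call takes as long as a camera call. They do not tell look-alikes from the thing itself.
- nets.boxes_of(thing, camera): "location" ([x, y, z] in m, in the coordinates of the camera as it stood for that picture, good to about 4 mm: the middle of the surface that is visible of it).
- nets.masks_of(thing, camera): "mask" (384x512 bool, what is visible of it).
The state is a dict: "clock": time; "joints": joint angles; "qd": joint speeds; "tau": joint torques, N m; "ee_pos": TCP position; "tool_rot": TCP orientation; "ft_force": force on the tool from outside, world axes, zero at the start; "ft_torque": the same for the moment, N m; "opening": finger opening in m.
Only numpy, scipy, OpenCV 4.12 (cv2) and the standard library are available. Lean on these libraries where they do the work, as an engineer would, in place of code of your own. Each camera call takes 0.05 s, during which the arm holds its last target. There are 200 camera calls.

TASK

Take the black work holder that carries the silver brooch out of the wooden rack and put its two lugs through the slot of the setting block's sprung bayonet socket. Push it down until its steel flange is flush on the plate, keep it pushed down and twist it a quarter turn clockwise (seen from above) against the return spring. Finish while still gripping it and holding it fully down and turned, so that the setter can tighten the locking screw, and leave the other things on the bench alone.

Things in the scene. Friction and masses are not known exactly. Their poses are not given: they have to be found in the camera images.
- brooch_holder: Loose upright work holder, about 240 g, silver domed brooch on a black grip block. Origin: centre of underside, z up. From below: steel lug bar 40 mm (x) by 8 mm (y), z 0 to 10 mm; round shank 23.6 mm wide, z 0 to 20; flange 56 mm wide, z 20 to 25; grip block z 25 to 53; brooch to z 69. Starts in either rack hole, flange on the rack top, lugs hidden below. Same after a half turn.
- holder_grip (a point): Centre of the holder's black grip block: 44 mm along the holder's x, 30 mm along y (grip it across these 30 mm), 28 mm high, 39 mm above the holder's underside. Its long side shows the direction of the hidden lugs. The brooch on top of it is 30 mm across and rises 30 mm above this point.
- ring_holder: The other loose work holder in the other rack hole, same sizes, with a brown wooden grip block and a brass ring with a green stone on top (up to z = 79 mm). Leave it there. Origin: centre of its underside, z up.
- rack: Fixed light wooden rack block, 85 mm (x) by 230 mm (y) by 30 mm high, origin at the centre of its underside. Two round 46 mm through holes at y = -65 and +65 mm, 30 mm deep.
- setting_block: Fixed setting block: round dark steel base, 124 mm wide, 30 mm high, on it a blue square body with a steel plate 68 by 68 mm, 6 mm thick, its top 80 mm above the bench; a small brass screw on its -x side. Origin: centre of its underside. Two red dots on the plate mark the ends of the slot.
- socket_mouth (a point): Centre of the bayonet opening, on the top face of the plate (80 mm above the bench): a round hole 28 mm wide crossed by a slot 44 mm long (x) and 12 mm wide (y). Axes as the setting block: x along the slot, z up.
- rotor_floor (a point): Centre of the floor of the sprung brass rotor inside the socket, 14 mm below the plate's top at rest; it sinks and turns with the rotor. Four brass dogs 7.5 mm high on it form a channel 11 mm wide along its x, in line with the plate's slot at rest: the lugs drop between them and turn the rotor.
- plunger (a joint): How far the rotor is pressed down, m: 0 at rest, 0.006 with the holder's flange flush on the plate (fully home, underside 20 mm below the plate's top). Spring: 4 N at rest, 10 N home. The lugs turn only once pressed over 2 mm, clear of the plate's underside; let go when turned, they rise against it (0.002).
- rotor (a joint): Turn of the rotor, rad: 0 at rest, grows clockwise seen from above, stop at 1.6. Return spring 0.024 N m at rest, 0.12 N m at a quarter turn, plus friction. The lugs have about 0.08 rad of play, so the holder turns that much further than the rotor. It springs back when let go.
- graver: Loose graver with a handle, 150 mm long, lying to the right of the setting block. Leave it. Origin: between its ends, at its underside.
- hammer: Loose hammer, 240 mm long, lying at the back. Leave it. Origin: at its underside.
- loupe: Loose black loupe, a tube of 32 mm diameter, 24 mm high. Leave it. Origin: centre of its underside.
- flux_jar: Loose jar, 48 mm diameter, 55 mm high. Leave it. Origin: centre of its underside.
- ring_mandrel: Loose steel cone standing upright, 38 mm diameter at the foot, 170 mm high. Leave it. Origin: centre of its underside.
There are look-alikes about, which are no part of the job. Leave any pink look-alike of the brooch_holder alone. What is shaped like the setting_block but orange is not meant.

How it is judged:
By the outcome, as a careful person would: the job done as asked, in the order asked, and still so for the second after the job is handed in, while the arm keeps its last pose, push and grip.
It also fails if it takes over 48 s, if anything falls off the work surface, if the arm or the gripper's body presses on something with over 40 N, if the wrist force passes 120 N, or if a joint passes its speed limit or range.

## Working session

There is one attempt and no reset: what is moved stays moved. The work goes in short steps, Python scripts to look and compute and a tool call to move; the robot and the scene stay as the last step left them, time stands still between calls to the robot, and variables do not carry over. Pictures are saved under pics/ and viewed, about 8 in all and at most 12, crops included, and the job is handed in when it is done.

Besides the shell and the picture viewer there is one more tool, called as name(argument=value, ...) on one line, values as JSON. move_arm: Moves the arm, as the interface text tells. Its arguments: {"type":"object","properties":{"dp":{"type":"array","items":{"type":"array","items":{"type":"number"}}},"yaw":{"type":"array","items":{"type":"number"}},"jaw":{"type":"array","items":{"type":"number"}}},"required":["dp","yaw","jaw"]}

```bash
mkdir -p pics
cat > h.py <<'E'
import numpy as np, cv2
from rig import status, viewer, r, nets
from scipy.spatial.transform import Rotation as R
def cam(n):
    p=viewer.camera_params(n); q=p['attitude']
    K=np.array([[p['fx'],0,p['cx']],[0,p['fy'],p['cy']],[0,0,1.]])
    return p,K,R.from_quat(q,scalar_first=True).as_matrix(),np.array(p['eye'])
def rays(n,uv):
    p,K,M,e=cam(n)
    x=cv2.undistortPoints(np.asarray(uv,float).reshape(-1,1,2),K,np.array([p['k1'],0,0,0.]),None,None)[:,0]
    return np.c_[x,np.ones(len(x))],M,e
def at_depth(n,uv,d):
    s,M,e=rays(n,uv); return e+(s*np.asarray(d).reshape(-1,1))@M.T
def at_z(n,uv,z):
    s,M,e=rays(n,uv); w=s@M.T; return e+w*((z-e[2])/w[:,2])[:,None]
def to_w(n,l):
    p,K,M,e=cam(n); return e+M@np.array(l)
E
python3 - <<'E'
from h import *
print(status.read_state())
for n in('top','scene'):
    im,d=viewer.get_image(n); cv2.imwrite(f'pics/{n}0.png',im); print(viewer.camera_params(n))
    for t in('brooch_holder','setting_block','rack','ring_holder','graver','loupe','flux_jar','ring_mandrel','hammer'):
        print(n,t,[(round(b['confidence'],2),to_w(n,b['location']).round(3).tolist()) for b in nets.boxes_of(t,n)])
E
```

```text
{'clock': 0.0, 'joints': array([-1.26997187e+00,  2.38779713e-01, -1.42547252e-02,  1.31918155e+00,
        3.85165406e-05,  1.57081347e+00]), 'qd': array([-0.00149591, -0.00087415,  0.00212824, -0.00127467, -0.00062227,
        0.0007553 ]), 'tau': array([ 1.40417091e-03, -5.38779902e+01,  3.46435297e+01,  1.84595562e-02,
        4.27138559e-05,  4.02004019e-06]), 'ee_pos': array([ 0.15544216, -0.50099552,  0.20517802]), 'tool_rot': array([-7.04703334e-04,  9.88710428e-01,  1.49837194e-01, -8.73306104e-05]), 'ft_force': array([-0.1222789 ,  0.73081352, -0.34404632]), 'ft_torque': array([-0.02552592, -0.00045161, -0.00505671]), 'opening': 0.08561299175838266}
{'fx': 425.03776394551204, 'fy': 425.03776394551204, 'cx': 262.08673285401187, 'cy': 188.42355130814784, 'k1': 0.044583769384908656, 'eye': array([ 0.37800996, -0.00751738,  1.10358213]), 'attitude': array([ 0.07418549, -0.68011459,  0.72502901, -0.07920602])}
top brooch_holder [(0.82, [0.477, 0.394, 0.053]), (0.76, [0.502, 0.263, 0.062]), (0.62, [0.387, 0.296, 0.053])]
top setting_block [(0.9, [0.537, -0.201, 0.036]), (0.86, [0
[... 534 characters left out ...]
 0.82479481]), 'attitude': array([-0.2135298 ,  0.58672481,  0.73620032, -0.26109023])}
scene brooch_holder [(0.72, [0.49, 0.393, 0.044]), (0.52, [0.509, 0.271, 0.055]), (0.51, [0.397, 0.303, 0.048])]
scene setting_block [(0.97, [0.586, -0.046, 0.041]), (0.93, [0.566, -0.201, 0.043])]
scene rack [(0.71, [0.536, 0.213, 0.031])]
scene ring_holder [(0.8, [0.55, 0.145, 0.054]), (0.69, [0.779, 0.077, 0.021])]
scene graver [(0.81, [0.534, -0.394, 0.02])]
scene loupe [(0.19, [0.571, -0.199, 0.038])]
scene flux_jar [(0.79, [0.699, -0.161, 0.05]), (0.32, [0.514, 0.268, 0.051])]
scene ring_mandrel [(0.68, [0.695, 0.408, 0.087])]
scene hammer [(0.87, [0.78, 0.077, 0.022]), (0.4, [0.536, 0.211, 0.033])]
```

View pics/top0.png

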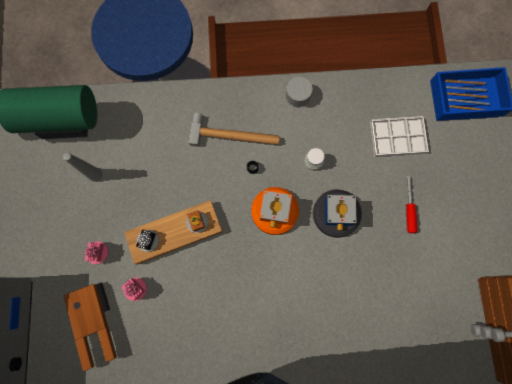

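View pics/scene0.png

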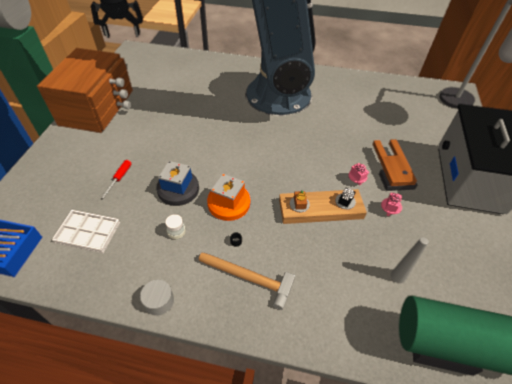

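The top view shows the black holder in the left rack hole at (146,240). The blue-bodied setting block is at (341,212), and the orange and pink things are look-alikes. I'll rectify close-ups at the known heights.

```bash
cat >> h.py <<'E'
def ortho(n,im,c,z,half=0.05,px=0.00025):
    """top-down rectified: columns = -y (right), rows = -x (down)"""
    p,K,M,e=cam(n); N=int(2*half/px); j,i=np.meshgrid(np.arange(N),np.arange(N))
    W=np.stack([c[0]+half-i*px,c[1]+half-j*px,np.full(i.shape,z)],-1).reshape(-1,3)
    uv=cv2.projectPoints(W,cv2.Rodrigues(M.T)[0],-M.T@e,K,np.array([p['k1'],0,0,0.]))[0].reshape(N,N,2).astype(np.float32)
    return cv2.remap(im,uv[...,0],uv[...,1],cv2.INTER_CUBIC)
E
python3 - <<'E'
from h import *
im=cv2.imread('pics/top0.png')
a=ortho('top',im,(0.503,0.263),0.063); b=ortho('top',im,(0.54,-0.2),0.080)
o=np.hstack([a,b])
for x0 in(0,400): cv2.drawMarker(o,(x0+200,200),(255,0,255),cv2.MARKER_CROSS,10,1)
cv2.imwrite('pics/o1.png',o)
# plate from depth, top+scene
for n in('top','scene'):
    _,d=viewer.get_image(n); v,u=np.mgrid[0:384,0:512]
    P=at_depth(n,np.c_[u.ravel(),v.ravel()],d.ravel()); 
    s=(abs(P[:,0]-.54)<.06)&(abs(P[:,1]+.2)<.06)&(abs(P[:,2]-.08)<.006)
    q=P[s]; rc=cv2.minAreaRect(q[:,:2].astype(np.float32)*1000); print(n,'plate',s.sum(),rc,np.median(q[:,2]))
    s=(abs(P[:,0]-.503)<.04)&(abs(P[:,1]-.263)<.04)&(P[:,2]>.055)
    q=P[s]; rc=cv2.minAreaRect(q[:,:2].astype(np.float32)*1000); print(n,'holder',s.sum(),rc,q.max(0))
E
```

```text
top plate 644 ((541.4092407226562, -212.37051391601562), (67.25703430175781, 68.81242370605469), 84.9585952758789) 0.07974573087332881
top holder 233 ((499.8919677734375, 271.777587890625), (29.922399520874023, 43.659725189208984), 67.94231414794922) [0.5250364  0.29302961 0.08052752]
scene plate 415 ((541.36767578125, -209.90048217773438), (69.72647094726562, 72.31519317626953), 85.97567749023438) 0.07994767146519843
scene holder 161 ((501.0458984375, 272.9693603515625), (30.035888671875, 46.668212890625), 67.36044311523438) [0.52585467 0.29387426 0.08123045]
```

View pics/o1.png

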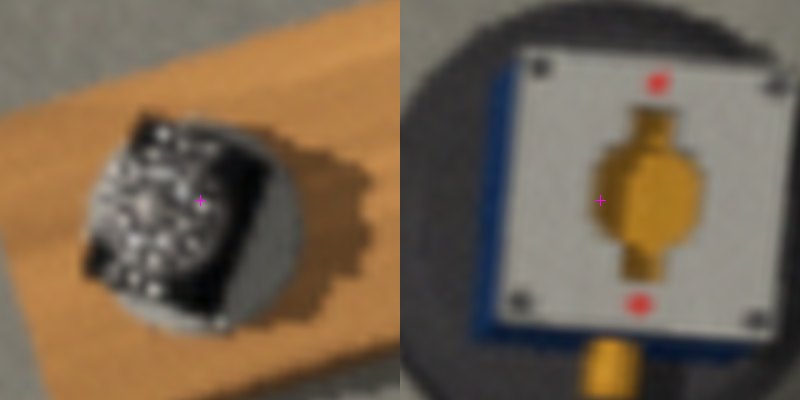

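The dots and slot match the depth fit, giving a socket centre of about (0.5415, -0.212) and a slot angle of about -4.7°. The black block is centred at about (0.500, 0.2715), with its long side at -22°. I'll start moving and find the sign of joint 6 along the way.

Add to h.py:
```python
def go(t,phi=None):
    s=status.read_state(); M=R.from_quat(s['tool_rot'],scalar_first=True).as_matrix()
    f=np.degrees(np.arctan2(M[1,0],M[0,0]))
    print('t',round(s['clock'],2),'pos',s['ee_pos'].round(4),'phi',f.round(2),'tiltz',M[:,2].round(4),'j',s['joints'].round(3),'F',s['ft_force'].round(1),'T',s['ft_torque'].round(2),'open',round(s['opening'],4))
    if t is not None: print('dp cm',(100*M.T@(np.array(t)-s['ee_pos'])).round(2))
    if phi is not None: print('yaw',round((f-phi+180)%360-180,2))
```

```text
(no output)
```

move_arm(dp=[[0, 0, 0], [0, 0, 0], [0, 0, 0], [0, 0, 0], [0, 0, 0], [0, 0, 0], [0, 0, 0], [0, 0, 0], [0, 0, 0], [0, 0, 0]], yaw=[-8, -8, -8, -8, -8, -8, -8, -8, -8, -8], jaw=[-1, -1, -1, -1, -1, -1, -1, -1, -1, -1])

```text
clock: 2.1
ee_pos: [0.1555, -0.5014, 0.2058]
tool_rot: [-0.0, 0.641, 0.768, 0.0]
ft_force: [-0.2, -0.5, -0.9]
opening: 0.0855
```

```bash
python3 -c "
from h import *
go((.4998,.2715,.2),158)"
```

```text
t 2.1 pos [ 0.1555 -0.5014  0.2058] phi 100.33 tiltz [-0.e+00  1.e-04 -1.e+00] j [-1.27   0.238 -0.014  1.319  0.     0.121] F [-0.2 -0.5 -0.9] T [-0.02 -0.    0.04] open 0.0855
dp cm [69.86 47.73  0.59]
yaw -57.67
```

move_arm(dp=[[4, 2.7, 0], [4, 2.7, 0], [4, 2.7, 0], [4, 2.7, 0], [4, 2.7, 0], [4, 2.7, 0], [4, 2.7, 0], [4, 2.7, 0], [4, 2.7, 0], [4, 2.7, 0]], yaw=[0, 0, 0, 0, 0, 0, 0, 0, 0, 0], jaw=[-1, -1, -1, -1, -1, -1, -1, -1, -1, -1])

```text
clock: 3.1
ee_pos: [0.3515, -0.0489, 0.2054]
tool_rot: [0.003, 0.642, 0.767, 0.001]
ft_force: [1.8, -0.9, 1.0]
opening: 0.0855
```

move_arm(dp=[[4, 2.7, 0], [4, 2.7, 0], [4, 2.7, 0], [4, 2.7, 0], [4, 2.7, 0], [4, 2.7, 0], [4, 2.7, 0], [0, 0, 0]], yaw=[0, 0, 0, 0, 0, 0, 0, 0], jaw=[-1, -1, -1, -1, -1, -1, -1, -1])

```text
clock: 3.9
ee_pos: [0.4913, 0.2779, 0.206]
tool_rot: [0.006, 0.639, 0.769, 0.003]
ft_force: [1.6, -0.2, 0.9]
opening: 0.0852
```

move_arm(dp=[[0, 0, 0], [0, 0, 0], [0, 0, 0], [0, 0, 0], [0, 0, 0], [0, 0, 0], [0, 0, 0]], yaw=[-8, -8, -8, -8, -8, -8, -8], jaw=[-0.4, -0.4, -0.4, -0.4, -0.4, -0.4, -0.4])

```text
clock: 4.6
ee_pos: [0.4903, 0.2781, 0.2043]
tool_rot: [0.005, 0.184, 0.983, -0.001]
ft_force: [0.4, 0.2, 0.0]
opening: 0.0601
```

```bash
python3 -c "
from h import *
go((.4998,.2715,.2),158)"
```

```text
t 4.6 pos [0.4903 0.2781 0.2043] phi 158.74 tiltz [ 0.0096 -0.0042 -0.9999] j [ 0.521  0.3    0.069  1.333 -0.008  0.892] F [0.4 0.2 0. ] T [ 0.02 -0.01  0.  ] open 0.0601
dp cm [-1.13 -0.27  0.44]
yaw 0.74
```

move_arm(dp=[[-0.6, -0.1, 1], [-0.5, -0.2, 2], [0, 0, 2.5], [0, 0, 2.5], [0, 0, 2], [0, 0, 0], [0, 0, 0]], yaw=[0.7, 0, 0, 0, 0, 0, 0], jaw=[-0.4, -0.4, -0.4, -0.4, -0.4, -0.4, -0.4])

```text
clock: 5.3
ee_pos: [0.5017, 0.2672, 0.0988]
tool_rot: [0.005, 0.204, 0.979, -0.001]
ft_force: [-0.6, 0.4, 0.5]
opening: 0.0598
```

```bash
python3 -c "
from h import *
go((.4998,.2715,.038),158)"
```

```text
t 5.3 pos [0.5017 0.2672 0.0988] phi 156.41 tiltz [ 0.0101 -0.0049 -0.9999] j [ 0.495  0.361 -0.119  1.084 -0.009  0.906] F [-0.6  0.4  0.5] T [-0.03 -0.01  0.03] open 0.0598
dp cm [0.42 0.32 6.07]
yaw -1.59
```

move_arm(dp=[[0.4, 0.3, 0], [0, 0, 0], [0, 0, 1.5], [0, 0, 1.5], [0, 0, 1], [0, 0, 0], [0, 0, 0]], yaw=[-1.6, 0, 0, 0, 0, 0, 0], jaw=[-0.4, -0.4, -0.4, -0.4, -0.4, -0.4, -0.4])

```text
clock: 6.0
ee_pos: [0.5032, 0.274, 0.0637]
tool_rot: [0.009, 0.191, 0.981, 0.002]
ft_force: [0.2, -0.5, 0.3]
opening: 0.06
```

```bash
python3 -c "
from h import *
go((.4998,.2715,.038),158)"
```

```text
t 6.0 pos [0.5032 0.274  0.0637] phi 157.94 tiltz [ 1.900e-02 -1.000e-04 -9.998e-01] j [ 0.504  0.388 -0.175  0.992 -0.009  0.889] F [ 0.2 -0.5  0.3] T [ 0.01 -0.03 -0.01] open 0.06
dp cm [ 0.26 -0.38  2.56]
yaw -0.06
```

move_arm(dp=[[0.3, -0.4, 0]], yaw=[0], jaw=[-0.4])

```text
clock: 6.1
ee_pos: [0.4995, 0.2718, 0.0643]
tool_rot: [0.01, 0.191, 0.981, 0.002]
ft_force: [-0.4, -0.3, -0.6]
opening: 0.0596
```

```bash
python3 -c "
from h import *
go((.4998,.2715,.038),158)
viewer.get_image('top')
go((.4998,.2715,.038),158)"
```

```text
t 6.1 pos [0.4995 0.2718 0.0643] phi 157.94 tiltz [ 2.010e-02  5.000e-04 -9.998e-01] j [ 0.504  0.38  -0.186  0.987 -0.009  0.889] F [-0.4 -0.3 -0.6] T [ 0.    0.03 -0.  ] open 0.0596
dp cm [ 0.   -0.04  2.63]
yaw -0.06
t 6.15 pos [0.4984 0.2712 0.0643] phi 157.94 tiltz [ 0.0192  0.     -0.9998] j [ 0.504  0.379 -0.188  0.987 -0.009  0.889] F [-0.5 -0.3  0. ] T [-0.05  0.09  0.04] open 0.0601
dp cm [-0.07  0.07  2.63]
yaw -0.06
```

move_arm(dp=[[0, 0, 0]], yaw=[0], jaw=[-0.4])

```text
clock: 6.25
ee_pos: [0.4983, 0.2711, 0.0648]
tool_rot: [0.01, 0.191, 0.981, 0.002]
ft_force: [-0.7, 0.3, -0.1]
opening: 0.0597
```

```bash
python3 -c "
from h import *
go((.4998,.2715,.038),158)"
```

```text
t 6.25 pos [0.4983 0.2711 0.0648] phi 157.94 tiltz [ 1.970e-02  3.000e-04 -9.998e-01] j [ 0.504  0.378 -0.188  0.988 -0.009  0.889] F [-0.7  0.3 -0.1] T [ 0.02  0.04 -0.01] open 0.0597
dp cm [-0.08  0.07  2.68]
yaw -0.06
```

move_arm(dp=[[-0.1, 0.1, 1.2], [0, 0, 0.9], [0, 0, 0]], yaw=[0, 0, 0], jaw=[-0.4, -0.4, -0.4])

```text
clock: 6.55
ee_pos: [0.5005, 0.2718, 0.0427]
tool_rot: [0.01, 0.191, 0.981, 0.002]
ft_force: [-0.3, 0.1, 0.4]
opening: 0.0602
```

```bash
python3 -c "
from h import *
go((.4998,.2715,.038),158)"
```

```text
t 6.55 pos [0.5005 0.2718 0.0427] phi 157.93 tiltz [ 0.0209  0.001  -0.9998] j [ 0.503  0.4   -0.216  0.936 -0.009  0.888] F [-0.3  0.1  0.4] T [-0.02  0.04 -0.03] open 0.0602
dp cm [ 0.06 -0.06  0.47]
yaw -0.07
```

move_arm(dp=[[0, 0, 0.5], [0, 0, 0], [0, 0, 0], [0, 0, 0], [0, 0, 0], [0, 0, 0], [0, 0, 0], [0, 0, 0]], yaw=[0, 0, 0, 0, 0, 0, 0, 0], jaw=[-0.4, -0.4, 1, 1, 1, 1, 1, 1])

```text
clock: 7.35
ee_pos: [0.5003, 0.2716, 0.037]
tool_rot: [0.01, 0.191, 0.981, 0.002]
ft_force: [0.1, -0.4, -1.0]
opening: 0.0258
```

```bash
python3 -c "
from h import *
go((.4998,.2715,.038),158)"
```

```text
t 7.35 pos [0.5003 0.2716 0.037 ] phi 157.93 tiltz [ 1.990e-02  3.000e-04 -9.998e-01] j [ 0.503  0.406 -0.224  0.924 -0.009  0.888] F [ 0.1 -0.4 -1. ] T [ 0.03  0.06 -0.04] open 0.0258
dp cm [ 0.04 -0.03 -0.1 ]
yaw -0.07
```

move_arm(dp=[[0, 0, 0], [0, 0, 0]], yaw=[0, 0], jaw=[1, 1])

```text
clock: 7.55
ee_pos: [0.5003, 0.2716, 0.037]
tool_rot: [0.01, 0.191, 0.981, 0.002]
ft_force: [0.4, 0.5, -0.6]
opening: 0.0258
```

move_arm(dp=[[0, 0, -1], [0, 0, -2], [0, 0, -2], [0, 0, -2], [0, 0, 0], [0, 0, 0]], yaw=[0, 0, 0, 0, 0, 0], jaw=[1, 1, 1, 1, 1, 1])

```text
clock: 8.15
ee_pos: [0.4979, 0.2712, 0.1103]
tool_rot: [0.009, 0.191, 0.981, 0.001]
ft_force: [0.7, -0.4, -2.9]
opening: 0.0251
```

```bash
python3 -c "
from h import *
im,d=viewer.get_image('scene'); go((.5415,-.212,.2),175.3)
cv2.imwrite('pics/s2.png',cv2.resize(im[60:240,260:460],None,fx=3,fy=3,interpolation=cv2.INTER_CUBIC))"
```

```text
t 8.2 pos [0.498  0.2712 0.1103] phi 157.93 tiltz [ 1.810e-02 -5.000e-04 -9.998e-01] j [ 0.504  0.344 -0.113  1.098 -0.009  0.889] F [ 0.7 -0.2 -2.8] T [ 0.    0.02 -0.01] open 0.0255
dp cm [-22.34 -43.09  -8.86]
yaw -17.37
```

View pics/s2.png

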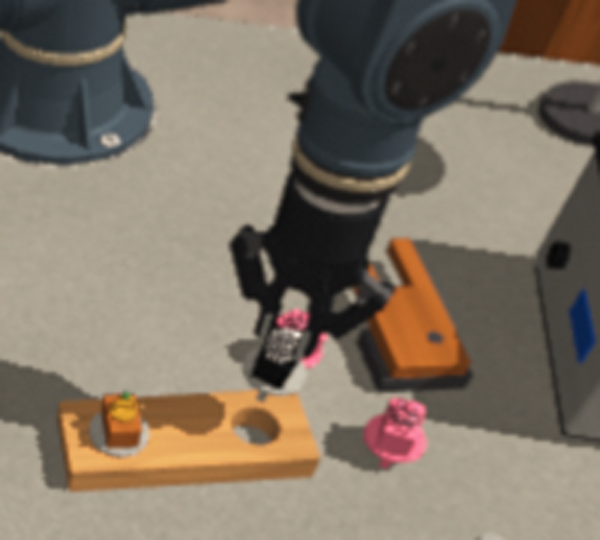

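The black holder is out of the rack and gripped upright. The wrist force rose by roughly its weight, and the ring holder hasn't moved. I'll raise it and carry it across.

move_arm(dp=[[0, 0, -2], [0, 0, -2.5], [0, 0, -2.5], [0, 0, -2], [0, 0, 0], [-1, -2, 0], [-1.9, -3.6, 0], [-1.9, -3.6, 0], [-1.9, -3.6, 0], [-1.9, -3.6, 0]], yaw=[0, 0, 0, 0, 0, 0, 0, 0, 0, 0], jaw=[1, 1, 1, 1, 1, 1, 1, 1, 1, 1])

```text
clock: 9.2
ee_pos: [0.5098, 0.0841, 0.188]
tool_rot: [0.001, 0.187, 0.982, -0.003]
ft_force: [0.5, 0.6, -2.6]
opening: 0.0254
```

move_arm(dp=[[-1.9, -3.6, 0], [-1.9, -3.6, 0], [-1.9, -3.6, 0], [-1.9, -3.6, 0], [-1.9, -3.6, 0], [-1.9, -3.6, 0], [-1, -2, 0], [0, 0, 0]], yaw=[-3, -3, -3, -3, -3, -2.4, 0, 0], jaw=[1, 1, 1, 1, 1, 1, 1, 1])

```text
clock: 10.0
ee_pos: [0.5723, -0.188, 0.1718]
tool_rot: [-0.009, 0.032, 0.999, -0.003]
ft_force: [0.1, 0.8, -3.2]
opening: 0.0255
```

```bash
python3 -c "
from h import *
go((.5415,-.212,.2),175.3)"
```

```text
t 10.0 pos [ 0.5723 -0.188   0.1718] phi 176.29 tiltz [-0.0185 -0.0049 -0.9998] j [-0.312  0.397  0.13   1.32  -0.01  -0.247] F [ 0.1  0.8 -3.2] T [ 0.02 -0.04 -0.  ] open 0.0255
dp cm [ 2.97 -2.61 -2.75]
yaw 0.99
```

move_arm(dp=[[3, 0, 0], [0, 0, 0]], yaw=[0, 0], jaw=[1, 1])

```text
clock: 10.2
ee_pos: [0.5398, -0.1859, 0.1673]
tool_rot: [-0.013, 0.033, 0.999, -0.002]
ft_force: [-0.6, 0.5, -3.1]
opening: 0.0251
```

```bash
python3 -c "
from h import *
go((.5415,-.212,.2),175.3)"
```

```text
t 10.2 pos [ 0.5398 -0.1859  0.1673] phi 176.2 tiltz [-0.0251 -0.0023 -0.9997] j [-0.326  0.35   0.046  1.29  -0.01  -0.259] F [-0.6  0.5 -3.1] T [ 0.   -0.01 -0.01] open 0.0251
dp cm [-0.26 -2.61 -3.27]
yaw 0.9
```

move_arm(dp=[[0, 0, -3], [0, 0, 0]], yaw=[0, 0], jaw=[1, 1])

```text
clock: 10.4
ee_pos: [0.5385, -0.1843, 0.1947]
tool_rot: [-0.015, 0.033, 0.999, -0.001]
ft_force: [1.0, 0.1, -2.6]
opening: 0.0255
```

```bash
python3 -c "
from h import *
go((.5415,-.212,.2),175.3)"
```

```text
t 10.4 pos [ 0.5385 -0.1843  0.1947] phi 176.2 tiltz [-3.000e-02 -3.000e-04 -9.996e-01] j [-0.324  0.341  0.104  1.362 -0.01  -0.258] F [ 1.   0.1 -2.6] T [-0.03 -0.15  0.04] open 0.0255
dp cm [-0.47 -2.75 -0.54]
yaw 0.9
```

move_arm(dp=[[0, -2.5, 0], [0, 0, 0]], yaw=[0, 0], jaw=[1, 1])

```text
clock: 10.6
ee_pos: [0.5364, -0.2078, 0.1922]
tool_rot: [-0.016, 0.032, 0.999, -0.0]
ft_force: [-0.8, 0.6, -3.0]
opening: 0.0249
```

```bash
python3 -c "
from h import *
go((.5415,-.212,.2),175.3)"
```

```text
t 10.6 pos [ 0.5364 -0.2078  0.1922] phi 176.33 tiltz [-3.210e-02  7.000e-04 -9.995e-01] j [-0.363  0.354  0.117  1.364 -0.011 -0.299] F [-0.8  0.6 -3. ] T [-0.08 -0.06  0.01] open 0.0249
dp cm [-0.51 -0.38 -0.79]
yaw 1.03
```

move_arm(dp=[[-2, 0, 0], [0, 0, 0]], yaw=[0, 0], jaw=[1, 1])

```text
clock: 10.8
ee_pos: [0.5558, -0.2078, 0.1889]
tool_rot: [-0.017, 0.032, 0.999, 0.001]
ft_force: [0.2, -0.4, -2.5]
opening: 0.0252
```

```bash
python3 -c "
from h import *
go((.5415,-.212,.15),175.3)"
```

```text
t 10.8 pos [ 0.5558 -0.2078  0.1889] phi 176.31 tiltz [-0.0347  0.0024 -0.9994] j [-0.352  0.39   0.163  1.377 -0.01  -0.288] F [ 0.2 -0.4 -2.5] T [-0.02 -0.12  0.05] open 0.0252
dp cm [ 1.27 -0.51  3.93]
yaw 1.01
```

move_arm(dp=[[0, 0, 2], [0, 0, 0]], yaw=[0, 0], jaw=[1, 1])

```text
clock: 11.0
ee_pos: [0.5543, -0.206, 0.166]
tool_rot: [-0.019, 0.032, 0.999, 0.001]
ft_force: [0.1, 1.2, -2.7]
opening: 0.025
```

```bash
python3 -c "
from h import *
go((.5415,-.212,.15),175.3)"
```

```text
t 11.0 pos [ 0.5543 -0.206   0.166 ] phi 176.38 tiltz [-0.0377  0.0039 -0.9993] j [-0.351  0.397  0.115  1.326 -0.009 -0.287] F [ 0.1  1.2 -2.7] T [ 0.02  0.   -0.02] open 0.025
dp cm [ 1.18 -0.68  1.65]
yaw 1.08
```

```bash
cat >> h.py <<'E'
def Mfrom(phi,tz):
    z=np.array([tz[0],tz[1],0.]); z[2]=-np.sqrt(1-z@z); a=np.radians(phi); x=np.array([np.cos(a),np.sin(a),0]); x-=z*(x@z); x/=np.linalg.norm(x)
    return np.c_[x,np.cross(z,x),z]
Mg=Mfrom(157.93,(.0199,.0003)); Tg=np.array([.5003,.2716,.037])
Hg=np.array([.5003,.2722,.010]); hz=-21.9+180   # holder at grasp: x axis along tool x
S=np.array([.5415,-.2122,.08]); SPHI=175.2
a=np.radians(hz); Hm=np.array([[np.cos(a),-np.sin(a),0],[np.sin(a),np.cos(a),0],[0,0,1]])
def holder():
    s=status.read_state(); M=R.from_quat(s['tool_rot'],scalar_first=True).as_matrix()
    return s['ee_pos']+M@Mg.T@(Hg-Tg), M@Mg.T@Hm, M
def rep():
    go(None); o,H,M=holder(); f=np.degrees(np.arctan2(H[1,0],H[0,0]))
    print('underside',o.round(4),'axis',H[:,2].round(4),'ang',f.round(2),'-> dp',(100*M.T@(S-o)).round(2),'yaw',round((f-SPHI+180)%360-180,2))
def proj(n,W):
    p,K,M,e=cam(n); return cv2.projectPoints(np.asarray(W,float),cv2.Rodrigues(M.T)[0],-M.T@e,K,np.array([p['k1'],0,0,0.]))[0][:,0]
def overlay(n,im,f,box):
    o,H,_=holder(); (u0,v0,u1,v1)=box
    big=cv2.resize(im[v0:v1,u0:u1],None,fx=f,fy=f,interpolation=cv2.INTER_CUBIC)
    t=np.linspace(0,2*np.pi,60)
    def line(P,c): cv2.polylines(big,[np.int32(((proj(n,P)-[u0,v0]+.5)*f-.5)*8)],True,c,1,cv2.LINE_AA,3)
    rect=lambda w,h,z:np.array([[w,h,z],[w,-h,z],[-w,-h,z],[-w,h,z]])
    line(o+np.c_[.028*np.cos(t),.028*np.sin(t),0*t+.025]@H.T,(0,255,0))
    line(o+rect(.02,.004,0)@H.T,(0,255,255)); line(o+rect(.022,.015,.053)@H.T,(255,0,255))
    b=np.radians(SPHI); B=np.array([[np.cos(b),-np.sin(b),0],[np.sin(b),np.cos(b),0],[0,0,1]])
    line(S+rect(.034,.034,0)@B.T,(0,255,0)); line(S+rect(.022,.006,0)@B.T,(255,255,0))
    return big
E
python3 -c "
from h import *
rep()"
```

```text
t 11.0 pos [ 0.5543 -0.206   0.166 ] phi 176.38 tiltz [-0.0377  0.0039 -0.9993] j [-0.351  0.397  0.115  1.326 -0.009 -0.287] F [ 0.1  1.2 -2.7] T [ 0.02  0.   -0.02] open 0.025
underside [ 0.5526 -0.2055  0.1391] axis [0.0565 0.0027 0.9984] ang 176.55 -> dp [ 0.84 -0.75  5.94] yaw 1.35
```

move_arm(dp=[[0.9, -0.8, 2]], yaw=[1.3], jaw=[1])

```text
clock: 11.1
ee_pos: [0.5458, -0.2127, 0.1478]
tool_rot: [-0.017, 0.042, 0.999, 0.001]
ft_force: [0.6, -0.9, -3.5]
opening: 0.0249
```

```bash
python3 -c "
from h import *
im,d=viewer.get_image('scene'); rep()
cv2.imwrite('pics/s3.png',overlay('scene',im,7,(130,130,240,210)))
im,d=viewer.get_image('top'); rep(); cv2.imwrite('pics/t3.png',im[130:300,250:450])"
```

```text
t 11.15 pos [ 0.5413 -0.2129  0.143 ] phi 174.99 tiltz [-0.0425  0.0051 -0.9991] j [-0.369  0.394  0.05   1.269 -0.011 -0.281] F [-3.5 -0.4 -6.2] T [0.06 0.28 0.02] open 0.0248
underside [ 0.5394 -0.2123  0.1161] axis [0.0614 0.0011 0.9981] ang 175.17 -> dp [-0.36  0.03  3.59] yaw -0.03
t 11.2 pos [ 0.5414 -0.2126  0.1442] phi 175.04 tiltz [-0.0428  0.0056 -0.9991] j [-0.368  0.394  0.053  1.272 -0.01  -0.282] F [-1.   0.7 -3.8] T [ 0.01 -0.06 -0.01] open 0.0249
underside [ 0.5396 -0.212   0.1173] axis [6.170e-02 6.000e-04 9.981e-01] ang 175.22 -> dp [-0.36 -0.01  3.72] yaw 0.02
```

View pics/s3.png

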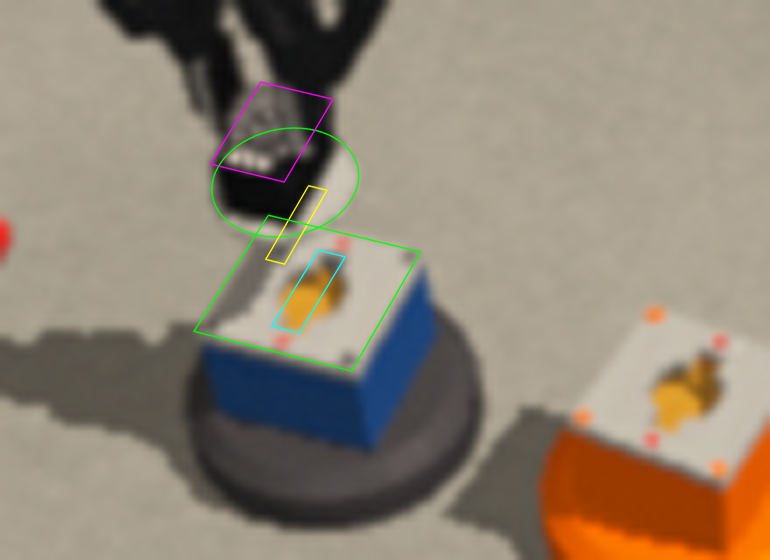

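move_arm(dp=[[-0.3, 0, 2], [0, 0, 0]], yaw=[0, 0], jaw=[1, 1])

```text
clock: 11.4
ee_pos: [0.5436, -0.212, 0.1251]
tool_rot: [-0.021, 0.043, 0.999, 0.002]
ft_force: [-0.9, 0.4, -3.1]
opening: 0.0248
```

```bash
python3 -c "
from h import *
rep()"
```

```text
t 11.4 pos [ 0.5436 -0.212   0.1251] phi 175.09 tiltz [-0.0426  0.006  -0.9991] j [-0.366  0.407  0.023  1.229 -0.01  -0.28 ] F [-0.9  0.4 -3.1] T [ 0.02  0.   -0.04] open 0.0248
underside [ 0.5417 -0.2114  0.0982] axis [6.150e-02 2.000e-04 9.981e-01] ang 175.26 -> dp [-0.06 -0.08  1.82] yaw 0.06
```

move_arm(dp=[[-0.05, -0.1, 1.2], [0, 0, 0]], yaw=[0, 0], jaw=[1, 1])

```text
clock: 11.6
ee_pos: [0.5445, -0.2128, 0.1146]
tool_rot: [-0.02, 0.042, 0.999, 0.002]
ft_force: [-0.2, -0.2, -2.8]
opening: 0.0251
```

```bash
python3 -c "
from h import *
im,d=viewer.get_image('scene'); rep()
cv2.imwrite('pics/s4.png',overlay('scene',im,8,(145,130,225,200)))"
```

```text
t 11.65 pos [ 0.5452 -0.2131  0.1157] phi 175.14 tiltz [-0.0387  0.0047 -0.9992] j [-0.367  0.412  0.007  1.204 -0.01  -0.282] F [-0.4  0.  -2. ] T [-0.05 -0.13 -0.02] open 0.025
underside [ 0.5435 -0.2125  0.0888] axis [0.0576 0.0015 0.9983] ang 175.31 -> dp [0.16 0.02 0.89] yaw 0.11
```

View pics/s4.png

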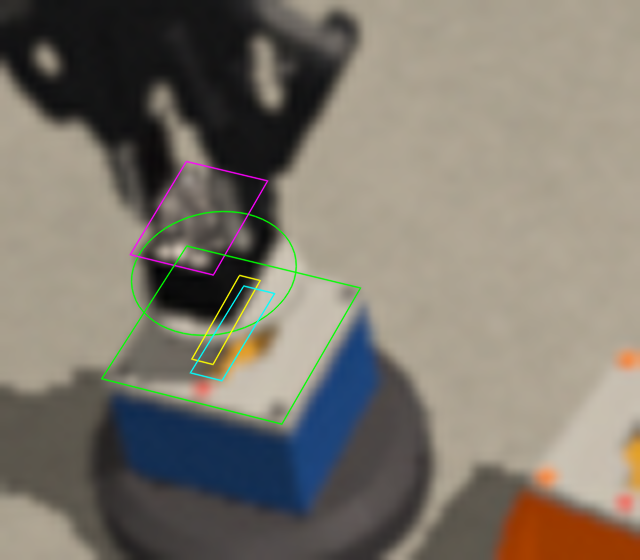

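move_arm(dp=[[0.2, 0, 0.5], [0, 0, 0]], yaw=[0, 0], jaw=[1, 1])

```text
clock: 11.85
ee_pos: [0.5436, -0.213, 0.1118]
tool_rot: [-0.019, 0.042, 0.999, 0.001]
ft_force: [0.5, 0.1, -1.8]
opening: 0.0249
```

```bash
python3 -c "
from h import *
rep()"
```

```text
t 11.85 pos [ 0.5436 -0.213   0.1118] phi 175.16 tiltz [-0.037   0.0041 -0.9993] j [-0.368  0.41  -0.006  1.19  -0.01  -0.283] F [ 0.5  0.1 -1.8] T [-0.03 -0.06 -0.02] open 0.0249
underside [ 0.5419 -0.2125  0.0848] axis [0.0559 0.0021 0.9984] ang 175.33 -> dp [0.03 0.02 0.49] yaw 0.13
```

move_arm(dp=[[0.05, 0, 1.0], [0, 0, 0]], yaw=[0, 0], jaw=[1, 1])

```text
clock: 12.05
ee_pos: [0.5429, -0.213, 0.1017]
tool_rot: [-0.018, 0.042, 0.999, 0.001]
ft_force: [0.3, 0.5, -3.3]
opening: 0.025
```

```bash
python3 -c "
from h import *
rep()"
```

```text
t 12.05 pos [ 0.5429 -0.213   0.1017] phi 175.15 tiltz [-0.0359  0.0037 -0.9993] j [-0.368  0.415 -0.026  1.165 -0.01  -0.284] F [ 0.3  0.5 -3.3] T [0.04 0.02 0.01] open 0.025
underside [ 0.5413 -0.2125  0.0747] axis [0.0548 0.0025 0.9985] ang 175.32 -> dp [-0.    0.03 -0.53] yaw 0.12
```

move_arm(dp=[[0, 0, 1.0], [0, 0, 0.3]], yaw=[0, 0], jaw=[1, 1])

```text
clock: 12.25
ee_pos: [0.5429, -0.2133, 0.0885]
tool_rot: [-0.017, 0.042, 0.999, 0.001]
ft_force: [-1.2, 0.1, 3.5]
opening: 0.0248
```

```bash
python3 -c "
from h import *
rep()"
```

```text
t 12.25 pos [ 0.5429 -0.2133  0.0885] phi 175.14 tiltz [-0.0345  0.0029 -0.9994] j [-0.369  0.422 -0.049  1.132 -0.01  -0.284] F [-1.2  0.1  3.5] T [0.06 0.24 0.01] open 0.0248
underside [ 0.5413 -0.2128  0.0616] axis [0.0534 0.0033 0.9986] ang 175.31 -> dp [ 0.05  0.06 -1.84] yaw 0.11
```

move_arm(dp=[[0, 0, 0.3], [0, 0, 0.4], [0, 0, 0.4]], yaw=[0, 0, 0], jaw=[1, 1, 1])

```text
clock: 12.55
ee_pos: [0.5426, -0.2134, 0.0871]
tool_rot: [-0.014, 0.042, 0.999, -0.0]
ft_force: [-12.6, 5.3, 38.0]
opening: 0.025
```

```bash
python3 -c "
from h import *
rep()"
```

```text
t 12.55 pos [ 0.5426 -0.2134  0.0871] phi 175.14 tiltz [-2.800e-02  3.000e-04 -9.996e-01] j [-0.369  0.418 -0.061  1.119 -0.01  -0.284] F [-12.6   5.3  38. ] T [ 1.11  2.58 -0.05] open 0.025
underside [ 0.5411 -0.213   0.0602] axis [0.0469 0.0059 0.9989] ang 175.3 -> dp [ 0.03  0.08 -1.98] yaw 0.1
```

move_arm(dp=[[0, 0, 0.2], [0, 0, 0.2], [0, 0, 0.2]], yaw=[0, 0, 0], jaw=[1, 1, 1])

```text
clock: 12.85
ee_pos: [0.5431, -0.2135, 0.0874]
tool_rot: [-0.011, 0.042, 0.999, -0.001]
ft_force: [-6.5, 1.9, 18.7]
opening: 0.0252
```

```bash
python3 -c "
from h import *
rep()"
```

```text
t 12.85 pos [ 0.5431 -0.2135  0.0874] phi 175.14 tiltz [-0.0214 -0.0016 -0.9998] j [-0.369  0.413 -0.067  1.11  -0.009 -0.284] F [-6.5  1.9 18.7] T [ 0.48  1.43 -0.03] open 0.0252
underside [ 0.5418 -0.2131  0.0604] axis [0.0403 0.0078 0.9992] ang 175.31 -> dp [ 0.08  0.08 -1.96] yaw 0.11
```

move_arm(dp=[[0, 0, 0.2], [0, 0, 0.2], [0, 0, 0.2], [0, 0, 0.2]], yaw=[0, 6, 8, 8], jaw=[1, 1, 1, 1])

```text
clock: 13.25
ee_pos: [0.5441, -0.2133, 0.0874]
tool_rot: [-0.006, 0.237, 0.971, -0.003]
ft_force: [-7.6, 0.9, 19.6]
opening: 0.0255
```

```bash
python3 -c "
from h import *
rep()"
```

```text
t 13.25 pos [ 0.5441 -0.2133  0.0874] phi 152.58 tiltz [-0.0131 -0.0036 -0.9999] j [-0.369  0.408 -0.075  1.098 -0.008  0.109] F [-7.6  0.9 19.6] T [0.08 1.61 0.21] open 0.0255
underside [ 0.5433 -0.2128  0.0604] axis [0.0329 0.002  0.9995] ang 152.74 -> dp [ 0.2  -0.05 -1.95] yaw -22.46
```

move_arm(dp=[[0.05, -0.02, 0.2], [0.05, -0.03, 0.2], [0.04, -0.04, 0.2], [0.03, -0.04, 0.2]], yaw=[8, 8, 8, 8], jaw=[1, 1, 1, 1])

```text
clock: 13.65
ee_pos: [0.5433, -0.2149, 0.0874]
tool_rot: [0.0, 0.505, 0.863, -0.005]
ft_force: [-5.9, 0.9, 18.2]
opening: 0.0251
```

```bash
python3 -c "
from h import *
rep()"
```

```text
t 13.65 pos [ 0.5433 -0.2149  0.0874] phi 119.27 tiltz [-0.0046 -0.009  -0.9999] j [-0.371  0.4   -0.088  1.084 -0.01   0.689] F [-5.9  0.9 18.2] T [0.21 1.27 0.25] open 0.0251
underside [ 0.5431 -0.2143  0.0604] axis [ 0.0203 -0.0032  0.9998] ang 119.43 -> dp [ 0.25 -0.05 -1.96] yaw -55.77
```

move_arm(dp=[[0.06, 0, 0.2], [0.06, 0, 0.2], [0.05, -0.02, 0.2], [0.04, -0.04, 0.2]], yaw=[8, 8, 8, 8], jaw=[1, 1, 1, 1])

```text
clock: 14.05
ee_pos: [0.5416, -0.2157, 0.0873]
tool_rot: [0.006, 0.732, 0.681, -0.005]
ft_force: [-6.4, 0.6, 18.7]
opening: 0.025
```

```bash
python3 -c "
from h import *
rep()"
```

```text
t 14.05 pos [ 0.5416 -0.2157  0.0873] phi 85.9 tiltz [ 7.000e-04 -1.660e-02 -9.999e-01] j [-0.37   0.393 -0.101  1.071 -0.015  1.272] F [-6.4  0.6 18.7] T [0.19 1.49 0.27] open 0.025
underside [ 0.542  -0.2155  0.0603] axis [ 0.0057 -0.0022  1.    ] ang 86.07 -> dp [ 0.29 -0.07 -1.98] yaw -89.13
```

move_arm(dp=[[0.05, 0, 0.2], [0.05, 0, 0.2]], yaw=[4, 3], jaw=[1, 1])

```text
clock: 14.25
ee_pos: [0.5413, -0.2158, 0.0872]
tool_rot: [0.009, 0.775, 0.632, -0.005]
ft_force: [-7.9, 0.5, 18.5]
opening: 0.0248
```

```bash
python3 -c "
from h import *
rep()"
```

```text
t 14.25 pos [ 0.5413 -0.2158  0.0872] phi 78.4 tiltz [ 0.0031 -0.0199 -0.9998] j [-0.369  0.39  -0.105  1.066 -0.017  1.404] F [-7.9  0.5 18.5] T [0.04 1.89 0.24] open 0.0248
underside [ 0.5419 -0.2157  0.0602] axis [9.e-04 3.e-04 1.e+00] ang 78.58 -> dp [ 0.3  -0.09 -1.98] yaw -96.62
```

move_arm(dp=[[0.02, 0, 0.2], [0.02, 0, 0.2]], yaw=[2, 1], jaw=[1, 1])

```text
clock: 14.45
ee_pos: [0.5412, -0.2159, 0.0872]
tool_rot: [0.01, 0.792, 0.61, -0.004]
ft_force: [-6.1, 1.1, 18.7]
opening: 0.025
```

```bash
python3 -c "
from h import *
im,d=viewer.get_image('scene'); rep()
cv2.imwrite('pics/s5.png',overlay('scene',im,8,(145,130,225,200)))
im,d=viewer.get_image('top'); rep(); cv2.imwrite('pics/t5.png',cv2.resize(im[160:270,280:400],None,fx=5,fy=5,interpolation=cv2.INTER_CUBIC))"
```

```text
t 14.5 pos [ 0.5412 -0.2159  0.0873] phi 75.18 tiltz [ 0.0059 -0.022  -0.9997] j [-0.369  0.387 -0.11   1.06  -0.018  1.46 ] F [-6.7  0.7 18.2] T [0.4  1.71 0.36] open 0.0252
underside [ 0.5419 -0.2159  0.0603] axis [-0.0031  0.0023  1.    ] ang 75.36 -> dp [ 0.31 -0.11 -1.98] yaw -99.84
t 14.55 pos [ 0.5412 -0.2159  0.0872] phi 75.26 tiltz [ 0.0058 -0.022  -0.9997] j [-0.369  0.387 -0.11   1.061 -0.018  1.459] F [-7.4  1.7 17.7] T [0.43 1.65 0.34] open 0.025
underside [ 0.5419 -0.2159  0.0602] axis [-0.0029  0.0023  1.    ] ang 75.45 -> dp [ 0.31 -0.11 -1.98] yaw -99.75
```

View pics/s5.png

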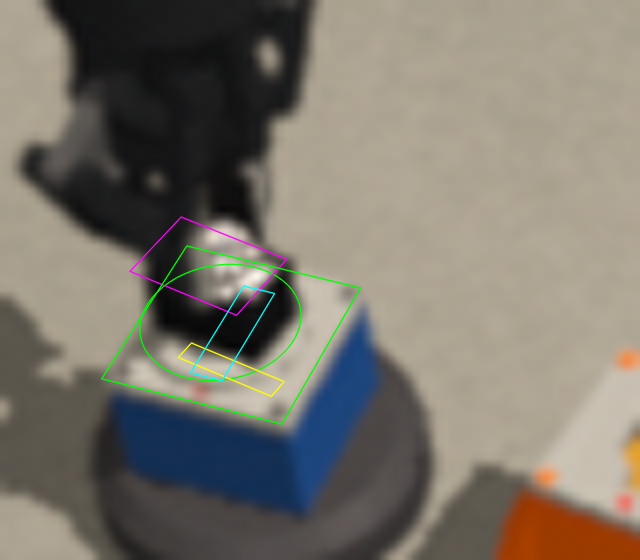

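The last picture shows the flange sitting flush on the plate with no visible gap and the grip block turned across the slot. The push is steady at about 18 N. The torque rose to about 0.35 N m at roughly 99° of tool turn, which fits the rotor being at its stop. Handing in.

```bash
python3 -c "
from h import *
r.close_job(); rep()"
```

```text
the job is handed in; nothing more can be done
the job is handed in; nothing more can be done
```

The black brooch holder is in the blue setting block, pushed down flush and turned a quarter turn clockwise. The arm was still gripping, pressing and turning it when I handed the job in at about 14.6 s. The hand-in gave no verdict.

**Last checks before hand-in**
- **Depth:** the holder's underside worked out at z = 0.060 m, which is the fully home depth. The push was steady at about 18 N, and the final scene picture shows the flange flat on the plate.
- **Turn:** the tool had turned about 99.8° from the slot direction. The torque climbed from about 0.24 to 0.35 N m over the last few degrees, which suggests the rotor was at its stop.
- **Grip:** the finger opening stayed at 25 mm throughout.

**What disagreed or was not checked**
- **Opening:** it read about 25 mm on a 30 mm grip block. The lift and weight were still right, so I carried on.
- **Turn angle:** 99.8° is about 3.5° more than the 96.3° that the stop plus the lug play should allow. I put this down to give in the grip and angle error. I could not see the rotor itself.
- **Tilt:** the tool drifted up to about 2.5° off vertical while carrying, and the holder by my estimate about 3.5°. By the end my estimate for the holder was under 0.3°.
- **Position:** in y, the computed holder centre ended 3 to 4 mm from the measured socket centre. That is more than the shank's 2.2 mm clearance allows, so part of it is tilt or slip in the grip.
- **Sideways force:** about 7 N remained on the tool.
- **Peak push:** the wrist force briefly reached 38 N vertically (about 40 N in all) when the flange first seated.

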